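# Set a yoke bar on the probe stage and hold the spring slide at the index clip

## Robot

A 7-joint arm with a two-finger parallel gripper is mounted at the origin on a cart in front of the work surface, level with it; the furniture and walls round the work are solid. World frame = base frame: x ahead of the robot, y to its left, z up, the work surface at z = 0. Lengths are in m, angles in rad, forces in N, time in s.
With the tool pointing down it reaches from about 0.4 to 0.925 m from the base axis. Payload 4.1 kg.
Tool frame: the origin (TCP) lies at the very end of the fingers, on their centre line; the grasp point (between the pads) lies 19 mm behind it; z points along the fingers, y is the line along which they close (so a half turn about z gives the same grasp; the last joint's range is limited). The gripper opens to 85 mm and grips with 20 to 120 N. Pads are 22 mm wide; open, the fingers measure 114 mm over their backs; the gripper's body (76 mm by 85 mm) begins 54 mm behind the grasp point. The pads swing forward as they close: fully open they stand 13 mm farther back than shut.
Start: joints at [-1.307, 0.398, 0.045, 1.537, -0.019, 1.207, -0.051], TCP at [0.231, 0.608, 0.231] pointing down, gripper open.
Joint ranges: [-2.82, 2.82], [-0.49, 2.23], [-1.37, 1.46], [0, 2.46], [-1.36, 4.5], [0.23, 2], [-2.94, 2.94]. Speed limits (rad/s): [2.57, 2.57, 3.14, 3.14, 3.14, 3.14, 3.14].

## Interface

Orientations are given as a unit quaternion [x, y, z, w].
In Python, from workcell import ctrl, optics, job gives the robot as it stands.
- The arm moves only by the tool step_arm, never from a script. Its arguments are lists of equal length, an entry for each row: "offset": the shift along the tool's x, y, z in m, a list of three; "twist": the turn, a rotation vector about the tool's x, y, z in rad, a list of three; "jaw": the finger opening in m, from 0 to 0.0854. In form: {"offset": [[dx, dy, dz], ...], "twist": [[wx, wy, wz], ...], "jaw": [jaw, ...]}. A call has 1 to 12 rows; each row shifts and turns the commanded pose from where the row before left it, along the tool's axes as they then stand; what a row does not reach is not made up. A row lasts 1/8 s, in which the tool goes at most 62.5 mm and 10.7 degrees, less where a joint would pass 70% of its speed; a pose out of reach is approached as far as the arm can. A call is refused whole if a number of a shift passes 0.0625 or a number of a turn 0.188, either way. A call with a gripper value outside its range is refused whole. The fingers move at their own pace and stop on an object; "squeeze" is the grip in N (left out, the last holds). Time passes only in rows, so rows that do not move let the fingers close. It gives the time, the measured TCP pose, the force, the opening and the grip force at its end, in the units of the state.
- ctrl.get_obs(): the state, without advancing time (a new reading comes with each control period).
- optics.grab_frame(name): name is "scene" or "side" or "wrist"; returns a dict with "pixels" (400x640x3 uint8, red, green, blue), "fx", "fy", "cx", "cy" (pixels), "k1" (the pictures are not rectified: a ray, as slopes to the right and down, at radius r is drawn at 1 + k1 r^2 times it, then the intrinsics apply), "origin" and "rotation" of the camera in the world; the wrist camera has in their place "tool_from_camera" (4x4, takes a point from camera to tool coordinates, whose origin is the TCP and whose axes are the flange's). Camera axes: x right, y down, z forward; pixel columns grow to the right and rows downward; lengths in m; the calibration is good to about 2 mm. A picture is of the moment at which its call begins: read the wrist's pose just before it. There is no depth.
- job.close_job(): hands the job in; it is judged then, once.
The state is a dict: "t": time; "joint_positions": joint angles; "qvel": joint speeds; "joint_torque": joint torques, N m; "ee_pos": TCP position; "orientation": TCP orientation; "wrist_force": force on the tool from outside, world axes, zero at the start; "ft_torque": the same for the moment, N m; "finger_gap": finger opening in m; "gripper_force": force on a finger pad.
Only numpy, scipy, OpenCV 4.12 (cv2) and the standard library are available. Lean on these libraries where they do the work, as an engineer would, in place of code of your own. Each camera call takes 0.05 s, during which the arm holds its last target. There are 200 camera calls.

## Task

Take the loose laminated yoke bar and lay it flat on the probe stage's sample plate, in the nest between the six low stops, and let go of it. Then take the spring-return probe slide by its upright black handle and pull it out until its pointer is in line with the index clip's nose, and keep holding it there: the program finishes while the robot is still holding the slide out against its spring. Leave the two slotted masses where they are.

Things in the scene. Friction and masses are not known exactly. Their poses are not given: they have to be found in the camera images.
- yoke_bar: loose dark laminated iron bar, 20 x 64 x 20 mm (x, y, z), about 0.2 kg (0.14 to 0.28), lying flat on the cart's top with room for fingers on both long sides; origin in the middle of its underside, y along its length
- probe_stage: fixed grey base plate 150 x 130 x 8 mm with sample plate and probe slide on it; origin mid underside on the cart's top, the slide is pulled out towards -x, y to the slide's side (slide along y = 30 mm), z up. Slide home: its probe arm, an 8 mm bar across the stage, head down to 42 mm above the cart's top, stands at x = 52 mm, clear of the nest; it travels with the slide, 8 mm above a seated bar
- stage_middle (a point): middle of the nest, on top of the aluminium sample plate (90 x 48 mm), 14 mm above the cart's top, at stage x = 0, y = -32 mm; axes as the stage. Stops 7 mm high: one at each end, 70 mm apart inside (x); two on each long side, 26 mm apart inside (y), with a 42 mm free gap for a finger between them. The bar fits lengthwise along x, either way round, 3 mm play on every side
- probe_slide (a joint): how far the slide has been pulled out, m: 0 is home (pushed back by its spring), at most 0.075; grows as it is pulled towards the stage's -x. The spring pulls it back with 3 N at home and 120 N/m more (about 7 to 10.5 N at the clip); it springs home when let go
- slide_handle (a point): middle of the top of the slide's upright black handle, a rounded block 14 mm (stage x) by 24 mm (stage y), standing from 27 to 61 mm above the cart's top (this point: 61 mm); the flat slide below it has its top at 23 mm. Moves with the slide. It can be gripped from above across either pair of faces
- slide_pointer (a point): tip of the slide's small dark pointer, which sticks out sideways (stage +y) from the slide, 75 mm behind the handle (stage +x) and 20 mm above the cart's top; moves with the slide
- index_clip: small fixed steel clip (10 x 16 x 17 mm) on the scale strip beside the slide, with a 3 mm wide nose towards the pointer; origin 8 mm above the cart's top on the nose's centre line, axes as the stage. The slide is at the mark when the pointer's stage x equals this origin's: 34 to 62 mm of pull from home
- mass_large: loose slotted brass-coloured mass, round, 30 mm across and 19 mm high, not needed; origin in the middle of its underside
- mass_small: loose slotted brass-coloured mass, round, 26 mm across and 13 mm high, not needed; origin in the middle of its underside

How it is judged:
By the outcome, as a careful person would: the job done as asked, in the order asked, and still so for the second after the job is handed in, while the arm keeps its last pose, push and grip.
It also fails if it takes over 48 s, if anything falls off the work surface, if the arm or the gripper's body presses on something with over 40 N, if the wrist force passes 120 N, or if a joint passes its speed limit or range.

## Working session

There is one attempt and no reset: what is moved stays moved. The work goes in short steps, Python scripts to look and compute and a tool call to move; the robot and the scene stay as the last step left them, time stands still between calls to the robot, and variables do not carry over. Pictures are saved under pics/ and viewed, at most 10 in all, crops included, and the job is handed in when it is done.

Besides the shell and the picture viewer there is one more tool, called in YAML: its name, and indented under it one key for each argument. step_arm: Moves the arm, as the interface text tells. Its arguments: {"type":"object","properties":{"offset":{"type":"array"},"twist":{"type":"array"},"jaw":{"type":"array"},"squeeze":{"type":"number"}},"required":["offset","twist","jaw"]}

```bash
mkdir -p pics
cat > h.py <<'E'
import numpy as np,cv2
from workcell import ctrl,optics,job
from scipy.spatial.transform import Rotation as R
def snap(name,fn):
    o=ctrl.get_obs(); f=optics.grab_frame(name)
    if name=="wrist":
        T=np.array(f["tool_from_camera"]); Rt=R.from_quat(o["orientation"]).as_matrix()
        f["rotation"]=Rt@T[:3,:3]; f["origin"]=np.array(o["ee_pos"])+Rt@T[:3,3]
    cv2.imwrite("pics/"+fn+".png",f["pixels"][:,:,::-1])
    np.savez("pics/"+fn+".npz",**{k:np.array(f[k]) for k in("fx","fy","cx","cy","k1","origin","rotation","pixels")})
    return f
def load(fn): return dict(np.load("pics/"+fn+".npz"))
def w(f,u,v,z):
    d=np.array([(u-f["cx"])/f["fx"],(v-f["cy"])/f["fy"]]);s=d.copy()
    for _ in range(20): s=d/(1+f["k1"]*(s@s))
    r=np.array(f["rotation"])@np.array([s[0],s[1],1]);o=np.array(f["origin"])
    return o+r*(z-o[2])/r[2]
def px(f,p):
    c=np.array(f["rotation"]).T@(np.array(p)-np.array(f["origin"]));s=c[:2]/c[2];s=s*(1+f["k1"]*(s@s))
    return np.array([s[0]*f["fx"]+f["cx"],s[1]*f["fy"]+f["cy"]])
E
python3 - <<'E'
from h import *
import cv2
for n in("scene","side","wrist"):
    f=snap(n,n+"0"); print(n,f["origin"],f["fx"],f["k1"],np.array(f["rotation"])[:,2])
o=ctrl.get_obs();print(o["ee_pos"],R.from_quat(o["orientation"]).as_matrix().round(3),o["t"],o["finger_gap"])
E
```

```text
Traceback (most recent call last):
IndexError: too many indices for array: array is 1-dimensional, but 2 were indexed
```

View pics/scene0.png

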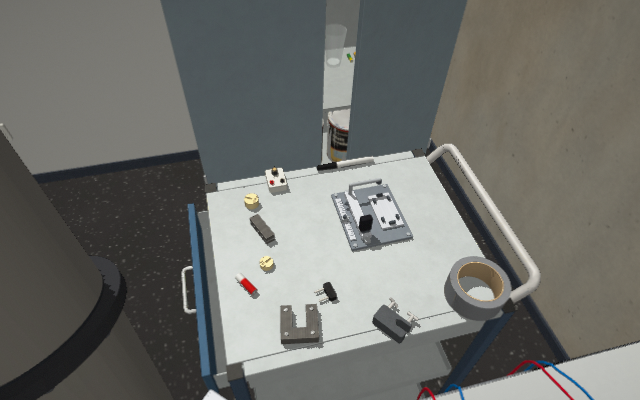

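The scene picture shows the bar at about (262,229), the stage at (372,215), the black handle at (366,223) and the masses at (252,200) and (267,263). The rotation comes back 1-D, probably a quaternion.

```bash
sed -i 's|^    cv2.imwrite|    else: print(f["rotation"]); f["rotation"]=R.from_quat(f["rotation"]).as_matrix() if np.size(f["rotation"])==4 else np.array(f["rotation"]).reshape(3,3)\n    cv2.imwrite|' h.py
python3 - <<'E'
from h import *
for n in("scene","side","wrist"):
    f=snap(n,n+"1"); print(n,f["origin"],f["fx"],f["k1"],np.array(f["rotation"])[:,2])
    if n=="scene":
        for u,v in((262,229),(372,215),(366,215),(340,250),(408,240),(377,184),(333,193)): print(u,v,w(f,u,v,.01))
        x=cv2.resize(f["pixels"][150:280,220:430,::-1],None,fx=3.8,fy=3.8,interpolation=cv2.INTER_CUBIC); cv2.imwrite("pics/c1.png",x)
o=ctrl.get_obs();print(o["ee_pos"],R.from_quat(o["orientation"]).as_matrix().round(3),o["t"],o["finger_gap"])
E
```

```text
[ 0.81522145 -0.46200616  0.18045894 -0.29899643]
scene [ 0.02603205 -0.09522886  0.72737639] 445.3021692518685 0.012125006120883448 [ 0.57050439  0.32075033 -0.75607141]
262 229 [0.44262372 0.26729051 0.01      ]
372 215 [0.59089406 0.09365931 0.01      ]
366 215 [0.58438909 0.10432728 0.01      ]
340 250 [0.47938707 0.10839657 0.01      ]
408 240 [0.57059189 0.00432778 0.01      ]
377 184 [0.6760729  0.12298237 0.01      ]
333 193 [0.6020818  0.19287205 0.01      ]
[-0.17763595  0.81017081 -0.5466717   0.11497291]
side [0.21085269 0.9196805  0.38482455] 364.67747503694784 -0.021007613085272426 [ 0.38051248 -0.84494828 -0.37586256]
wrist [0.16779354 0.63088852 0.37291629] 330.42768422870705 -0.06729499914155562 [ 0.25159147 -0.09746858 -0.96291308]
[0.23054163 0.60736604 0.23068125] [[-0.935  0.355 -0.   ]
 [ 0.355  0.935 -0.001]
 [-0.    -0.001 -1.   ]] 0.2 0.08530064019152585
```

View pics/c1.png

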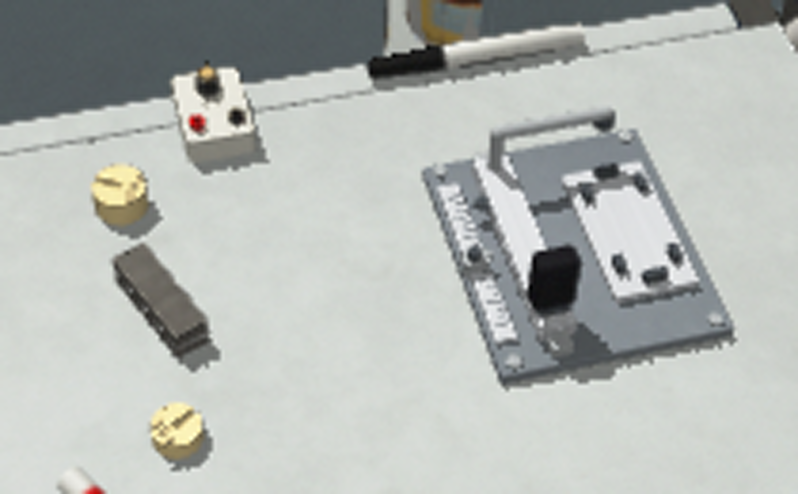

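The crop shows the bar's top from about (115,262) to (207,322), the base plate's corners at (423,170), (630,133), (735,326) and (503,378), and the nest at about (636,230). The handle is on the near end, at stage -x.

Run:
```python
from h import *
f=load("scene1")
def c(u,v,z): return w(f,220+(u+.5)/3.8-.5,150+(v+.5)/3.8-.5,z)
P=[c(*p,.008) for p in((423,170),(630,133),(735,326),(503,378))]
for p in P: print(p.round(4))
print([np.linalg.norm(P[i]-P[(i+1)%4]).round(4) for i in range(4)])
m=sum(P)/4; ax=(P[0]+P[1]-P[2]-P[3]); print("stage",m,np.degrees(np.arctan2(ax[1],ax[0])))
B=[c(*p,.02) for p in((115,262),(143,247),(207,319),(180,338))]
for p in B: print(p.round(4))
m=sum(B)/4; ax=(B[0]+B[1]-B[2]-B[3]); print("bar",m,np.degrees(np.arctan2(ax[1],ax[0])),[np.linalg.norm(B[i]-B[(i+1)%4]).round(4) for i in range(4)])
```

```text
[0.5979 0.1955 0.008 ]
[0.6859 0.1068 0.008 ]
[5.879e-01 4.000e-04 8.000e-03]
[0.4947 0.0899 0.008 ]
[np.float64(0.1249), np.float64(0.1447), np.float64(0.1293), np.float64(0.1477)]
stage [0.59160272 0.09815272 0.008     ] 46.50717524691346
[0.4457 0.2984 0.02  ]
[0.4618 0.2917 0.02  ]
[0.4399 0.2354 0.02  ]
[0.4227 0.2404 0.02  ]
bar [0.44255166 0.26645479 0.02      ] 68.53590256622131 [np.float64(0.0174), np.float64(0.0604), np.float64(0.0179), np.float64(0.0624)]
```

step_arm:
  offset:
    - [-0.032,-0.0244,0.008]
    - [-0.032,-0.0244,0.008]
    - [-0.032,-0.0244,0.008]
    - [-0.032,-0.0244,0.008]
    - [-0.032,-0.0244,0.008]
    - [-0.032,-0.0244,0.008]
    - [-0.032,-0.0244,0.008]
    - [-0.032,-0.0244,0.008]
    - [-0.032,-0.0244,0.008]
    - [-0.032,-0.0244,0.008]
  twist:
    - [0,0,0]
    - [0,0,0]
    - [0,0,0]
    - [0,0,0]
    - [0,0,0]
    - [0,0,0]
    - [0,0,0]
    - [0,0,0]
    - [0,0,0]
    - [0,0,0]
  jaw: [0.085,0.085,0.085,0.085,0.085,0.085,0.085,0.085,0.085,0.085]

```text
t: 1.45
ee_pos: [0.4438, 0.2649, 0.1511]
orientation: [0.18, 0.984, 0.0, 0.0]
wrist_force: [0.6, -0.7, -0.1]
finger_gap: 0.0848
gripper_force: 0.0
```

step_arm:
  offset:
    - [0,0,0]
    - [0,0,0]
    - [0,0,0]
    - [0,0,0]
    - [0,0,0]
    - [0,0,0]
    - [0,0,0]
    - [0,0,0]
    - [0,0,0]
    - [0,0,0]
    - [0,0,0]
  twist:
    - [0,0,0.176]
    - [0,0,0.176]
    - [0,0,0.176]
    - [0,0,0.176]
    - [0,0,0.176]
    - [0,0,0.176]
    - [0,0,0.176]
    - [0,0,0.176]
    - [0,0,0.176]
    - [0,0,0]
    - [0,0,0]
  jaw: [0.085,0.085,0.085,0.085,0.085,0.085,0.085,0.085,0.085,0.085,0.085]

```text
t: 2.82
ee_pos: [0.4432, 0.2661, 0.1513]
orientation: [0.826, 0.564, -0.0, -0.0]
wrist_force: [-0.3, 0.5, -0.0]
finger_gap: 0.0846
gripper_force: 0.0
```

Run:
```python
from h import *
f=snap("wrist","w2")
for p in ((.4425,.2665,.02),): print(px(f,p))
```

```text
[313.45102161 197.45448227]
```

View pics/w2.png

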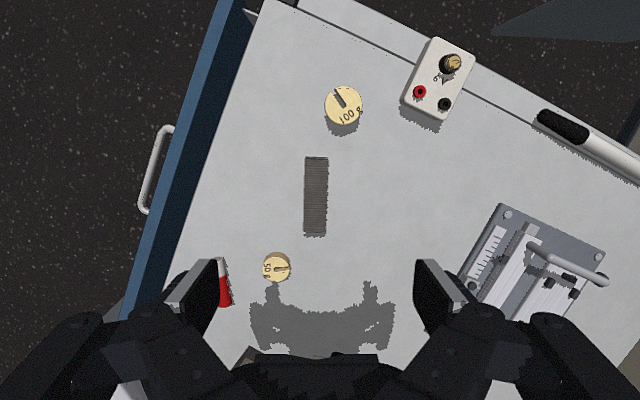

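The wrist picture shows the bar's top from (305,157) to (327,236), centre about (316,196). The masses are beyond its ends, clear of the finger paths.

Run:
```python
from h import *
f=load("w2"); o=ctrl.get_obs(); M=R.from_quat(o["orientation"]).as_matrix()
g=cv2.cvtColor(f["pixels"],cv2.COLOR_RGB2GRAY)[140:250,285:345]
m=(g<125).astype(np.uint8); n,l,s,c=cv2.connectedComponentsWithStats(m); i=1+np.argmax(s[1:,4]); pts=np.argwhere(l==i)[:,::-1]+[285,140]
W=np.array([w(f,*p,.02)[:2] for p in pts]); r=cv2.minAreaRect((W*1000).astype(np.float32)); print(r, s[i])
b=cv2.boxPoints(r); e=max((b[1]-b[0],b[2]-b[1]),key=np.linalg.norm); print("yaw",np.degrees(np.arctan2(e[1],e[0])))
print("tool",M.T@(np.array([*np.array(r[0])/1000,.003])-o["ee_pos"]), "tool y yaw",np.degrees(np.arctan2(M[1,1],M[0,1])),o["ee_pos"])
```

```text
((443.86505126953125, 265.345703125), (71.15052032470703, 20.356460571289062), 66.86817932128906) [  18   16   26   82 1841]
yaw 66.86816
tool [-0.00047603  0.00092093  0.1483004 ] tool y yaw -21.420066238751836 [0.4431908  0.26610378 0.15130055]
```

step_arm:
  offset:
    - [0.0025,0.0005,0.03]
    - [0,0,0.035]
    - [0,0,0.035]
    - [0,0,0.03]
    - [0,0,0.017]
    - [0,0,0]
    - [0,0,0]
    - [0,0,0]
    - [0,0,0]
    - [0,0,0]
    - [0,0,0]
  twist:
    - [0,0,0.02]
    - [0,0,0]
    - [0,0,0]
    - [0,0,0]
    - [0,0,0]
    - [0,0,0]
    - [0,0,0]
    - [0,0,0]
    - [0,0,0]
    - [0,0,0]
    - [0,0,0]
  jaw: [0.06,0.06,0.06,0.06,0.06,0.06,0.01,0.01,0.01,0.01,0.01]
  squeeze: 60

```text
t: 4.25
ee_pos: [0.4454, 0.2689, 0.0056]
orientation: [0.832, 0.554, 0.001, -0.0]
wrist_force: [-1.1, -1.8, 5.5]
finger_gap: 0.0184
gripper_force: 60.2
```

step_arm:
  offset:
    - [0,0,-0.05]
    - [0,0,-0.06]
    - [0,0,-0.05]
    - [-0.0222,0.0257,0]
    - [-0.0222,0.0257,0]
    - [-0.0222,0.0257,0]
    - [-0.0222,0.0257,0]
    - [-0.0222,0.0257,0]
    - [-0.0222,0.0257,0]
    - [-0.0222,0.0257,0]
    - [-0.0222,0.0257,0]
  twist:
    - [0,0,0]
    - [0,0,0]
    - [0,0,0]
    - [0,0,0]
    - [0,0,0]
    - [0,0,0]
    - [0,0,0]
    - [0,0,0]
    - [0,0,0]
    - [0,0,0]
    - [0,0,0]
  jaw: [0.01,0.01,0.01,0.01,0.01,0.01,0.01,0.01,0.01,0.01,0.01]

```text
t: 5.62
ee_pos: [0.5658, 0.0242, 0.1643]
orientation: [0.832, 0.554, 0.0, -0.0]
wrist_force: [0.2, -0.1, -1.7]
finger_gap: 0.0183
gripper_force: 59.5
```

step_arm:
  offset:
    - [0,0,0]
    - [0,0,0]
    - [0,0,0]
    - [0,0,0]
  twist:
    - [0,0,0.1825]
    - [0,0,0.1825]
    - [0,0,0]
    - [0,0,0]
  jaw: [0.01,0.01,0.01,0.01]

```text
t: 6.12
ee_pos: [0.5656, 0.0253, 0.1642]
orientation: [0.919, 0.395, -0.0, -0.0]
wrist_force: [0.2, -0.6, -2.9]
finger_gap: 0.0185
gripper_force: 59.5
```

Run:
```python
from h import *
f=snap("wrist","w3"); snap("scene","s3"); snap("side","d3")
cv2.imwrite("pics/c3.png",cv2.resize(f["pixels"][:,:,::-1],(800,500),interpolation=cv2.INTER_CUBIC))
```

```text
[ 0.81522145 -0.46200616  0.18045894 -0.29899643]
[-0.17763595  0.81017081 -0.5466717   0.11497291]
```

View pics/c3.png

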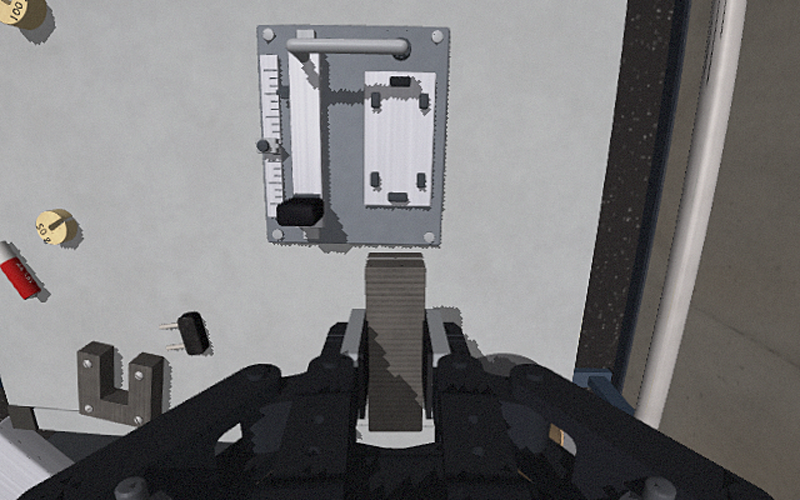

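The wrist picture (×1.25) shows the held bar's top from row 266 to 432 around column 396. The nest's end stops are at (400,81) and (398,197), the clip at (265,147), the pointer at (284,92) and the handle's top at (300,211).

Run:
```python
from h import *
f=load("w3"); o=ctrl.get_obs(); M=R.from_quat(o["orientation"]).as_matrix(); t=np.array(o["ee_pos"])
c=lambda u,v,z: w(f,(u+.5)/1.25-.5,(v+.5)/1.25-.5,z)
P=[c(*p,.008) for p in((257,25),(450,28),(439,246),(266,243))]
m=sum(P)/4; ax=P[0]+P[1]-P[2]-P[3]; ay=P[0]+P[3]-P[1]-P[2]
print("base",m,np.degrees(np.arctan2(ax[1],ax[0])),np.degrees(np.arctan2(-ay[0],ay[1])),[np.linalg.norm(P[i]-P[(i+1)%4]).round(4) for i in range(4)])
yaw=np.radians(46.5)
S=[c(*p,.021) for p in((400,81),(398,197),(376,100),(424,101),(374,179),(421,180))]
n1=(S[0]+S[1])/2;n2=sum(S[2:])/4; e=S[0]-S[1]; print("nest",n1,n2,np.linalg.norm(e),np.degrees(np.arctan2(e[1],e[0])), np.degrees(np.arctan2(*(S[2]+S[3]-S[4]-S[5])[1::-1])))
B=[c(*p,t[2]-.0056+.02) for p in((366,266),(425,266),(422,432),(369,432))]
print("bar in tool",[(M.T@(b-t)).round(4) for b in B])
print("tool x yaw",np.degrees(np.arctan2(M[1,0],M[0,0])))
```

```text
base [0.59369777 0.09631653 0.008     ] 45.00147733943029 45.41673579745338 [np.float64(0.1283), np.float64(0.1489), np.float64(0.1292), np.float64(0.1494)]
nest [0.61721154 0.07399071 0.021     ] [0.61705449 0.07405721 0.021     ] 0.07535997273152864 45.69222307784801 44.83580042170197
bar in tool [array([ 0.0303, -0.0083, -0.0144]), array([ 0.0304,  0.0108, -0.0144]), array([-0.0336,  0.0112, -0.0144]), array([-0.0336, -0.0084, -0.0144])]
tool x yaw 46.48540808084993
```

step_arm:
  offset:
    - [0.036,0.0015,0]
    - [0.0362,0.0014,0]
    - [0,0,0.05]
    - [0,0,0.05]
    - [0,0,0]
    - [0,0,0]
  twist:
    - [0,0,0]
    - [0,0,0]
    - [0,0,0.022]
    - [0,0,0]
    - [0,0,0]
    - [0,0,0]
  jaw: [0.01,0.01,0.01,0.01,0.01,0.01]

```text
t: 7.02
ee_pos: [0.6192, 0.0751, 0.0661]
orientation: [0.923, 0.384, 0.001, 0.0]
wrist_force: [0.4, 0.8, -1.2]
finger_gap: 0.0186
gripper_force: 59.5
```

Run:
```python
from h import *
f=snap("scene","s4")
x=cv2.resize(f["pixels"][140:270,320:440,::-1],None,fx=4.5,fy=4.5,interpolation=cv2.INTER_CUBIC)
g=snap("wrist","w4")["pixels"][100:,180:480,::-1]
cv2.imwrite("pics/c4.png",g)
print(ctrl.get_obs()["ee_pos"])
```

```text
[ 0.81522145 -0.46200616  0.18045894 -0.29899643]
[0.61989454 0.07524637 0.06705673]
```

View pics/w4.png

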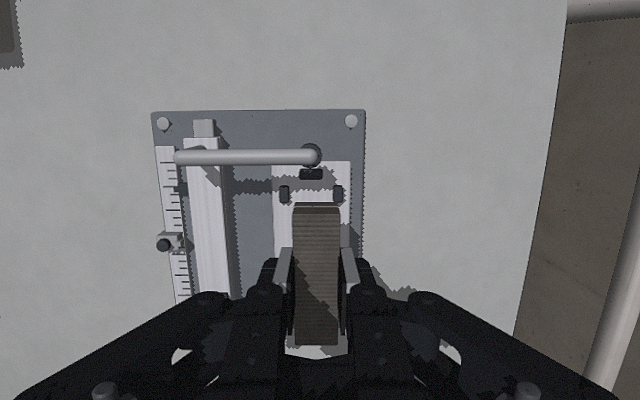

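The picture shows the bar's front top edge from (294,213) to (340,213), the far side stops at (284,194) and (338,193), and the end stop's top at (311,173).

Run:
```python
from h import *
f=load("w4"); ob=[ctrl.get_obs() for _ in range(5)]; o=ob[-1]; M=R.from_quat(o["orientation"]).as_matrix(); t=np.array(o["ee_pos"])
print(t,np.degrees(np.arctan2(M[1,0],M[0,0])),M[:,2])
T=lambda u,v,z:(M.T@(w(f,u,v,z)-t)).round(4)
for p in((284,194),(338,193),(311,172)): print("stop",T(*p,.021))
for p in((152,113),(365,110)): print("base corner",T(*p,.008))
for p in((294,213),(340,213),(298,345),(338,345)): print("bar",T(*p,t[2]+.0144))
```

```text
[0.61989454 0.07524637 0.06705673] 45.13846599640203 [ 4.85611727e-03  9.80315586e-04 -9.99987728e-01]
stop [ 0.0238 -0.0173  0.0461]
stop [0.0243 0.0143 0.0462]
stop [ 0.0367 -0.0014  0.0462]
base corner [ 0.0706 -0.0967  0.0591]
base corner [0.0715 0.0304 0.0594]
bar [ 0.0302 -0.0075 -0.0143]
bar [ 0.0301  0.0111 -0.0142]
bar [-0.0332 -0.0069 -0.0146]
bar [-0.0333  0.0116 -0.0145]
```

step_arm:
  offset:
    - [-0.0012,-0.0024,0.015]
    - [0,0,0.015]
    - [0,0,0]
    - [0,0,0]
  twist:
    - [0,0,0]
    - [0,0,0]
    - [0,0,0]
    - [0,0,0]
  jaw: [0.01,0.01,0.01,0.01]

```text
t: 7.62
ee_pos: [0.6152, 0.0761, 0.0341]
orientation: [0.923, 0.384, -0.0, 0.0]
wrist_force: [0.2, -0.9, -1.6]
finger_gap: 0.0186
gripper_force: 59.5
```

step_arm:
  offset:
    - [0,0,0]
    - [0,0,0]
    - [0,0,0]
    - [0,0,0]
  twist:
    - [0,0,0]
    - [0,0,0]
    - [0,0,0]
    - [0,0,0]
  jaw: [0.01,0.01,0.01,0.01]

```text
t: 8.12
ee_pos: [0.6153, 0.0762, 0.0344]
orientation: [0.923, 0.384, 0.0, -0.0]
wrist_force: [0.5, -0.9, -2.0]
finger_gap: 0.0185
gripper_force: 59.5
```

Run:
```python
from h import *
f=snap("wrist","w5"); o=ctrl.get_obs(); print(o["ee_pos"])
cv2.imwrite("pics/c5.png",cv2.resize(f["pixels"][90:360,190:400,::-1],None,fx=2.2,fy=2.2,interpolation=cv2.INTER_CUBIC))
```

```text
[0.61523979 0.07622368 0.03439539]
```

View pics/c5.png

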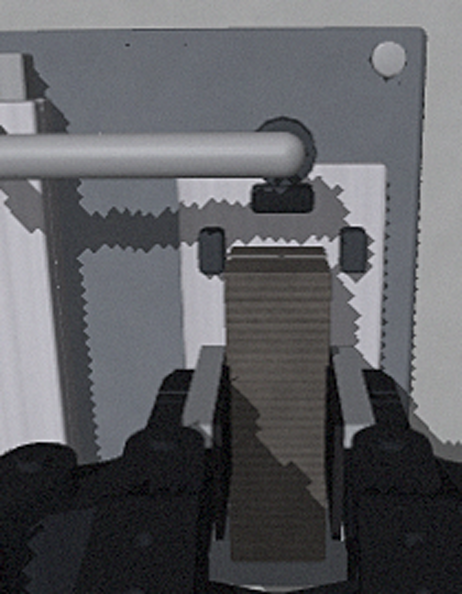

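The crop (×2.2) shows the bar's front bottom edge at row 248, columns 231–325, between the side stops at columns 211 and 353. The end stop's inner edge is at row 213.

Run:
```python
from h import *
f=load("w5"); o=ctrl.get_obs(); M=R.from_quat(o["orientation"]).as_matrix(); t=np.array(o["ee_pos"])
T=lambda u,v,z:(M.T@(w(f,190+u/2.2,90+v/2.2,z)-t)).round(4)
for n,p,z in(("stopL inner",(224,250),.021),("stopR inner",(341,250),.021),("end inner",(283,213),.021),("end inner",(283,213),.014),("barL",(231,248),t[2]-.0056),("barR",(325,248),t[2]-.0056),("topL",(226,271),t[2]+.0144),("topR",(328,271),t[2]+.0144),("rear",(233,561),t[2]+.0144),("rear",(326,561),t[2]+.0144),("baseR",(424,30),.008)): print(n,T(*p,z))
```

```text
stopL inner [ 0.0267 -0.0104  0.0134]
stopR inner [0.0267 0.0156 0.0134]
end inner [0.0351 0.0027 0.0134]
end inner [0.0336 0.0028 0.0204]
barL [ 0.0293 -0.0083  0.0056]
barR [0.0293 0.0115 0.0056]
topL [ 0.0302 -0.008  -0.0144]
topR [ 0.0302  0.0107 -0.0144]
rear [-0.0334 -0.0079 -0.0144]
rear [-0.0334  0.0117 -0.0144]
baseR [0.0742 0.0343 0.0264]
```

step_arm:
  offset:
    - [0.0015,0.001,0]
    - [0,0,0.007]
    - [0,0,0.006]
    - [0,0,0]
    - [0,0,0]
  twist:
    - [0,0,0]
    - [0,0,0]
    - [0,0,0]
    - [0,0,0]
    - [0,0,0]
  jaw: [0.01,0.01,0.01,0.01,0.01]

```text
t: 8.8
ee_pos: [0.617, 0.0765, 0.0212]
orientation: [0.923, 0.384, -0.0, -0.0]
wrist_force: [-0.1, -0.5, -1.6]
finger_gap: 0.0186
gripper_force: 59.5
```

step_arm:
  offset:
    - [0,0,0.0015]
    - [0,0,0]
    - [0,0,0]
    - [0,0,0]
  twist:
    - [0,0,0]
    - [0,0,0]
    - [0,0,0]
    - [0,0,0]
  jaw: [0.01,0.01,0.01,0.01]

```text
t: 9.3
ee_pos: [0.617, 0.0766, 0.0199]
orientation: [0.923, 0.384, 0.0, -0.0]
wrist_force: [-0.5, -0.2, -1.5]
finger_gap: 0.0187
gripper_force: 59.5
```

step_arm:
  offset:
    - [0,0,0]
    - [0,0,0]
    - [0,0,0]
    - [0,0,-0.02]
    - [0,0,-0.04]
    - [0,0,-0.05]
    - [-0.03,0,-0.035]
    - [-0.04,0,0]
    - [0,0,0]
    - [0,0,0]
  twist:
    - [0,0,0]
    - [0,0,0]
    - [0,0,0]
    - [0,0,0]
    - [0,0,0]
    - [0,0,0]
    - [0,0,0]
    - [0,0,0]
    - [0,0,0]
    - [0,0,0]
  jaw: [0.036,0.036,0.036,0.036,0.036,0.036,0.045,0.045,0.045,0.045]

```text
t: 10.55
ee_pos: [0.5682, 0.0275, 0.1658]
orientation: [0.923, 0.384, 0.001, -0.0]
wrist_force: [0.4, 0.2, -0.6]
finger_gap: 0.045
gripper_force: 0.0
```

Run:
```python
from h import *
f=snap("wrist","w6"); o=ctrl.get_obs(); print(o["ee_pos"],o["wrist_force"])
cv2.imwrite("pics/c6.png",cv2.resize(f["pixels"][0:220,180:400,::-1],None,fx=2.7,fy=2.7,interpolation=cv2.INTER_CUBIC))
```

```text
[0.56833213 0.02796974 0.16539274] [ 0.8496504  -0.1926869  -0.54283875]
```

View pics/c6.png

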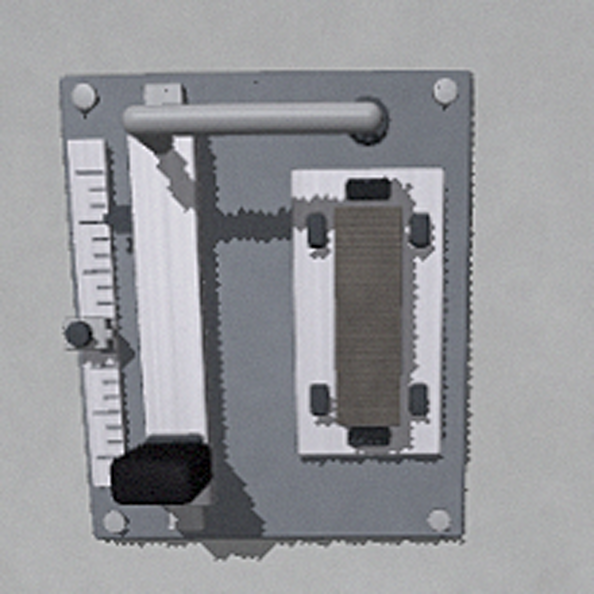

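The crop (×2.7) shows the bar seated in the nest between all six stops. The pointer is at about (119,219), the clip's nose at about (110,334) and the handle's top at about (158,480).

Run:
```python
from h import *
f=load("w6"); o=ctrl.get_obs(); M=R.from_quat(o["orientation"]).as_matrix(); t=np.array(o["ee_pos"])
W=lambda u,v,z:w(f,180+u/2.7,v/2.7,z)
P=[W(*p,.008) for p in((62,75),(472,71),(464,541),(97,538))]
m=sum(P)/4; ax=P[0]+P[1]-P[2]-P[3]; yaw=np.arctan2(ax[1],ax[0]); print("base",m,np.degrees(yaw),[np.linalg.norm(P[i]-P[(i+1)%4]).round(4) for i in range(4)])
S=np.array([[np.cos(yaw),np.sin(yaw),0],[-np.sin(yaw),np.cos(yaw),0],[0,0,1]]); m[2]=0
st=lambda p:(S@(p-m)).round(4)
for n,p,z in(("pointer",(119,219),.02),("clipbody",(90,334),.025),("nose",(110,334),.02),("handle",(158,480),.061)): print(n,st(W(*p,z)))
px_=st(W(119,219,.02))[0]; h=m+S.T@np.array([px_-.075,.03,.061]); print("handle",h,"in tool",M.T@(h-t)); print("tool x yaw",np.degrees(np.arctan2(M[1,0],M[0,0])))
c=m+S.T@np.array([0,-.032,0]);
```

```text
base [0.59467397 0.09563129 0.008     ] 45.543337023305256 [np.float64(0.1275), np.float64(0.1501), np.float64(0.128), np.float64(0.1488)]
pointer [0.0303 0.0453 0.02  ]
clipbody [-0.0041  0.0554  0.025 ]
nose [-0.0043  0.0506  0.02  ]
handle [-0.0438  0.0285  0.061 ]
handle [0.54195404 0.08473639 0.061     ] in tool [ 0.02154155 -0.05874475  0.10440841]
tool x yaw 45.2068239325817
```

step_arm:
  offset:
    - [0.011,-0.029,0]
    - [0.0105,-0.0293,0]
    - [0,0,0.04]
    - [0,0,0.04]
    - [0,0,0.035]
    - [0,0,0.017]
    - [0,0,0]
    - [0,0,0]
  twist:
    - [0,0,0]
    - [0,0,0]
    - [0,0,0]
    - [0,0,0]
    - [0,0,0]
    - [0,0,0]
    - [0,0,0]
    - [0,0,0]
  jaw: [0.05,0.05,0.05,0.05,0.05,0.05,0.05,0.05]

```text
t: 11.6
ee_pos: [0.5427, 0.0835, 0.034]
orientation: [0.923, 0.384, 0.001, 0.0]
wrist_force: [-0.0, 0.8, 0.8]
finger_gap: 0.05
gripper_force: 0.0
```

step_arm:
  offset:
    - [0,0,0]
    - [0,0,0]
    - [0,0,0]
    - [0,0,0]
    - [0,0,0]
    - [0,0,0]
  twist:
    - [0,0,0]
    - [0,0,0]
    - [0,0,0]
    - [0,0,0]
    - [0,0,0]
    - [0,0,0]
  jaw: [0.015,0.015,0.015,0.015,0.015,0.015]
  squeeze: 70

```text
t: 12.35
ee_pos: [0.5398, 0.0862, 0.0341]
orientation: [0.923, 0.384, -0.001, -0.003]
wrist_force: [-5.3, 5.0, 9.9]
finger_gap: 0.0231
gripper_force: 68.2
```

step_arm:
  offset:
    - [0,-0.003,0]
    - [-0.005,0,0]
    - [-0.01,0,0]
    - [-0.01,0,0]
    - [-0.005,0,0]
    - [0,0,0]
    - [0,0,0]
    - [0,0,0]
  twist:
    - [0,0,0]
    - [0,0,0]
    - [0,0,0]
    - [0,0,0]
    - [0,0,0]
    - [0,0,0]
    - [0,0,0]
    - [0,0,0]
  jaw: [0.015,0.015,0.015,0.015,0.015,0.015,0.015,0.015]

```text
t: 13.35
ee_pos: [0.5204, 0.0666, 0.0341]
orientation: [0.923, 0.384, 0.003, -0.001]
wrist_force: [2.6, 6.1, 3.9]
finger_gap: 0.0228
gripper_force: 68.8
```

Run:
```python
from h import *
f=snap("wrist","w7"); o=ctrl.get_obs(); print(o["ee_pos"],o["wrist_force"])
cv2.imwrite("pics/c7.png",cv2.resize(f["pixels"][0:400,200:500,::-1],None,fx=1.5,fy=1.5,interpolation=cv2.INTER_CUBIC))
```

```text
[0.5204887  0.06664185 0.03412341] [2.87943054 6.2887917  4.25932763]
```

View pics/c7.png

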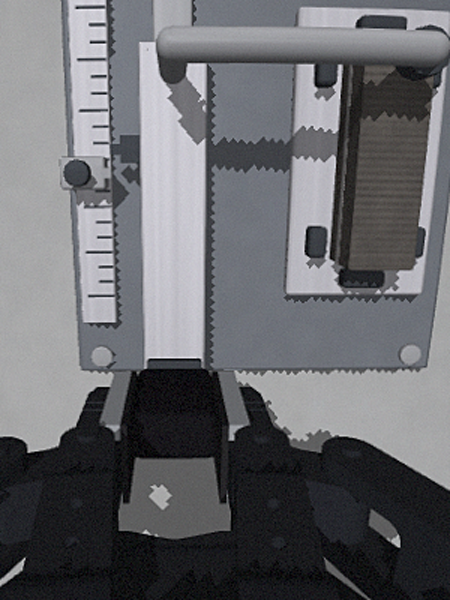

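The crop (×1.5) shows the handle held, the slide pulled about 27 mm, the pointer near (130,150) and the clip at (77,172). The bar is still seated. I'll pull a little more and zoom in on both frames.

step_arm:
  offset:
    - [-0.003,0,0]
    - [-0.003,0,0]
    - [0,0,0]
    - [0,0,0]
    - [0,0,0]
    - [0,0,0]
  twist:
    - [0,0,0]
    - [0,0,0]
    - [0,0,0]
    - [0,0,0]
    - [0,0,0]
    - [0,0,0]
  jaw: [0.015,0.015,0.015,0.015,0.015,0.015]

```text
t: 14.15
ee_pos: [0.5165, 0.0626, 0.0341]
orientation: [0.923, 0.384, 0.003, -0.001]
wrist_force: [3.2, 6.5, 5.0]
finger_gap: 0.0228
gripper_force: 68.8
```

Run:
```python
from h import *
f=snap("wrist","w8"); o=ctrl.get_obs(); print(o["ee_pos"],o["wrist_force"],R.from_quat(o["orientation"]).as_matrix()[:,2])
C=lambda g:cv2.resize(g["pixels"][85:145,235:300,::-1],(390,360),interpolation=cv2.INTER_CUBIC)
cv2.imwrite("pics/c8.png",np.hstack([C(load("w7")),C(f)]))
```

```text
[0.51652898 0.06257724 0.03412061] [3.60609648 6.62924659 4.18606495] [ 0.00512057  0.00392111 -0.9999792 ]
```

View pics/c8.png

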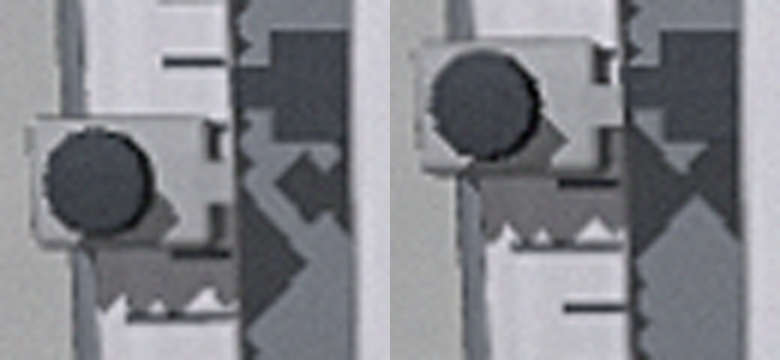

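The zoom (×6) shows the pointer's tip at row about 88 in both frames. The clip's nose is at row 182 on the left and 104 on the right, so about 1.2 mm of pull is left.

step_arm:
  offset:
    - [-0.0013,0,0]
    - [0,0,0]
    - [0,0,0]
    - [0,0,0]
  twist:
    - [0,0,0]
    - [0,0,0]
    - [0,0,0]
    - [0,0,0]
  jaw: [0.015,0.015,0.015,0.015]

```text
t: 14.7
ee_pos: [0.5156, 0.0617, 0.0341]
orientation: [0.923, 0.384, 0.003, -0.001]
wrist_force: [3.4, 6.3, 2.8]
finger_gap: 0.0227
gripper_force: 68.8
```

Run:
```python
from h import *
f=snap("wrist","w9"); o=ctrl.get_obs(); print(o["ee_pos"],o["wrist_force"],o["qvel"])
M=np.array(R.from_quat(o["orientation"]).as_matrix())
for z in(.017,.02,.025): print(z,M[:,0]@w(f,235+250/6,85+88/6,z), M[:,0]@w(f,235+215/6,85+88/6,z))
C=lambda g:cv2.resize(g["pixels"][85:145,235:300,::-1],(390,360),interpolation=cv2.INTER_CUBIC)
s=snap("scene","s9")
x=cv2.resize(s["pixels"][150:270,310:440,::-1],(390,360),interpolation=cv2.INTER_CUBIC)
cv2.imwrite("pics/c9.png",np.hstack([C(f),x]))
```

```text
[0.51564037 0.06174605 0.03411977] [3.74738006 7.19780853 3.23831505] [-0.00084614  0.00017274  0.00185562  0.00074422  0.00025189 -0.0020868
  0.00052437]
0.017 0.4829105421098979 0.4829249601439899
0.02 0.4827754949997958 0.4827896426177913
0.025 0.48255041648295893 0.4825641134074604
[ 0.81522145 -0.46200616  0.18045894 -0.29899643]
```

View pics/c9.png

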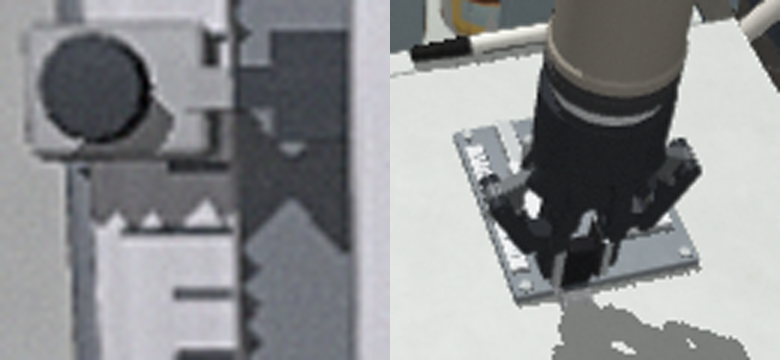

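The nose (rows 65–108) and the pointer's tip (rows 67–110) now line up, and the grip is steady, so I'm handing the job in.

```bash
python3 -c "
from workcell import job
print(job.close_job())"
```

```text
the job is handed in; nothing more can be done
None
```

I laid the yoke bar flat in the nest between the six stops and let go of it, then pulled the slide out until its pointer lined up with the index clip's nose in the last picture; the arm was still holding it there when I handed the job in at about 15 s. No verdict came back.

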